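Press a job-card holder home behind the rack lip

TASK

Take the job-card holder out of its wooden block and lower it upright, down to the floor of the slot behind the rack's front lip, to the right of the spring clip as seen from the robot. Then slide it left along the slot, feeling for the clip, which is set somewhere along it, and push on until the clip is pressed fully back against its stop. Finish while still gripping the holder upright and on the slot floor with the clip pressed fully back - do not let go - and leave the loose things on the bench where they are.

Things in the scene. Friction and masses are not known exactly. Their poses are not given: they have to be found in the camera images.
- holder: Job-card holder: upright grey plastic plate with a blank paper card on its -x face. 70 mm wide (y), 8 mm thick (x; lowest 6 mm: 5 mm thick, 66 mm wide), 90 mm tall (z), about 60 g (varies). Origin: centre of its lower edge. It starts upright in the block's slot, lower edge 12 mm above the bench, 26 mm deep in the block. Grip its two faces 60 to 80 mm above the lower edge.
- block: Fixed wooden block 70 x 120 mm, 38 mm tall, origin at the centre of its underside; its slot for the holder runs along its y, 11.5 mm wide, 74 mm long, floor 12 mm above the bench.
- rack: Fixed blue steel rack, 320 mm long (y), about 208 mm deep (x), origin at the centre of its underside on the bench, front (-x) to the robot, y to the left. Three motor armatures lie on its deck along x: cores from x = -15 to +45 mm, tops 122 mm above the bench; their shafts and two wooden bars reach forward to x = -60 mm. The label slot runs along its front edge.
- slot (a point): Middle of the label slot's floor, in the rack (x = -94, y = 0, z = 55 mm in its frame, same axes). The slot runs along y from -160 to +160 mm, ends open; 12 mm wide in x, between the lip (front) and a back wall; straight up to 34 mm above its floor, then flared to a mouth 24 mm wide at 42 mm. From y = -160 to -5 mm it is always empty; the spring clip sits farther left (+y).
- clip (a joint): How far the clip is pushed back along the slot to +y, m: 0 free, 0.016 fully back on a hard stop. Spring: 2 N at first, 6 N fully back; it springs forward when let go. It is a steel shoe in the slot, 10 mm thick, top 28 mm above the slot floor, a steel stop block behind it. Its place differs each time and is not given: its free face (to -y) lies between y = 0 and +90 mm from the slot's middle.
- tin: Varnish tin, 72 mm across, 100 mm tall, standing; origin under its centre. Leave alone.
- tape: Roll of white tape lying flat, 76 mm across, 24 mm tall; origin under its centre. Leave alone.
- jar: Small jar, 40 mm across, 65 mm tall, standing; origin under its centre. Leave alone.
- mallet: Hammer lying on the bench, handle towards its -x. Leave alone.
- driver: Screwdriver lying on the bench, handle towards its -x. Leave alone.
Things that resemble listed ones, but are neither listed nor needed, are in the scene too. There is more than one size of the holder; the one meant has the size given above.

How it is judged:
By the outcome, as a careful person would: the job done as asked, in the order asked, and still so for the second after the job is handed in, while the arm keeps its last pose, push and grip.
It also fails if it takes over 51 s, if anything falls off the work surface, if the arm or the gripper's body presses on something with over 40 N, if the wrist force passes 120 N, or if a joint passes its speed limit or range.

ROBOT

A 7-joint arm with a two-finger parallel gripper is mounted at the origin on the work surface. World frame = base frame: x ahead of the robot, y to its left, z up, the work surface at z = 0. Lengths are in m, angles in rad, forces in N, time in s.
With the tool pointing down it reaches from about 0.4 to 0.9 m from the base axis. Payload 5.5 kg.
Tool frame: the origin (TCP) lies midway between the tips of the shut fingers; the grasp point (between the pads) lies 19 mm behind it (manip.grip_depth is the distance from the TCP to the grasp point, in m); z points along the fingers, y is the line along which they close (so a half turn about z gives the same grasp; the last joint's range is limited). The gripper opens to 92 mm and grips with 3 to 60 N. Pads are 19 mm wide; open, the fingers measure 130 mm over their backs; the gripper's body (75 mm by 190 mm) begins 47 mm behind the grasp point.
Start: joints at [-0.958, 0.501, -0.427, 1.55, 0.221, 1.138, -0.21], TCP at [0.223, 0.611, 0.227] pointing down, gripper open.
Joint ranges: [-2.88, 2.88], [-0.31, 2.03], [-1.54, 1.56], [0.2, 2.42], [-1.41, 4.55], [0.19, 2.02], [-2.57, 2.57]. Speed limits (rad/s): [2.57, 2.57, 3.14, 3.14, 3.14, 3.14, 3.14].

INTERFACE

Orientations are given as a unit quaternion [x, y, z, w].
In Python, from bench import manip, effector, viewer gives the robot as it stands. Calls block until the motion is done:
- manip.move_pose(position, orientation): joint-space move of the TCP to a pose.
- manip.servo_line(position, ori=None, vel=0.15): straight line of the TCP; ori=None keeps the orientation; vel is the mean speed in m/s.
- manip.movej(angles): joint-space move.
- effector.open_jaws() and effector.close(f_grip=None): open the fingers fully, or close them until they stop; f_grip is the grip in N (None keeps the last).
- manip.sleep(seconds).
- manip.solve_ik(position, orientation): joint angles nearest the present ones, or None.
- viewer.get_image(name): name is "scene" or "top" or "wrist"; returns the picture (420x560x3 uint8, red, green, blue); there is no depth.
- viewer.get_calibration(name): a dict with "vfov" (degrees; the focal length in pixels is half the picture's height over the tangent of half this angle, whatever the lens; pixels are square), "cx", "cy" (the principal point, pixels), "eye" and "attitude" of the camera in the world. Camera axes: x right, y down, z forward; pixel columns grow to the right and rows downward; lengths in m; the calibration is good to about 2 mm. A picture is of the moment at which its call begins: read the wrist's pose just before it. get_calibration takes no time and is no camera call; for the wrist camera it gives the pose at the moment of the call.
A pose or a line that the arm cannot do raises manip.PlanningError and nothing moves.
- manip.hand_in(): hands the job in; it is judged then, once.
Readings, each from a call of its own:
- manip.current_clock(): time.
- manip.current_q(): joint angles.
- manip.current_joint_velocities(): joint speeds.
- manip.current_tau(): joint torques, N m.
- manip.current_tool_pos(): TCP position.
- manip.current_tcp_rot(): TCP orientation.
- manip.current_force(): force on the tool from outside, world axes, zero at the start.
- manip.current_wrist_torque(): the same for the moment, N m.
- manip.current_finger_gap(): finger opening in m.
- manip.current_gripper_force(): force on a finger pad.
Only numpy, scipy, OpenCV 4.12 (cv2) and the standard library are available. Lean on these libraries where they do the work, as an engineer would, in place of code of your own. Each camera call takes 0.05 s, during which the arm holds its last target. There are 200 camera calls.

## Working session

There is one attempt and no reset: what is moved stays moved. The work goes in short steps, each a Python script; the robot and the scene stay as the last script left them, time stands still between calls to the robot, and variables do not carry over. Pictures are saved under pics/ and viewed, at most 10 in all, crops included, and the job is handed in when it is done.

```bash
ls; mkdir -p pics; python3 - <<'E'
from bench import manip, viewer
import cv2
for n in ["scene","top"]:
    im=viewer.get_image(n); cv2.imwrite(f"pics/{n}0.png",im[:,:,::-1]); print(n,viewer.get_calibration(n))
print(manip.current_clock(),manip.current_tcp_rot(),manip.current_force())
E
```

```text
pics
scene {'vfov': 57.79236486834296, 'cx': 279.6364711014464, 'cy': 208.42469478735276, 'eye': array([ 1.15325971, -0.59065448,  0.67045289]), 'attitude': array([ 0.80880801,  0.35747743, -0.17722084, -0.43200956])}
top {'vfov': 47.70221734929487, 'cx': 275.17595707748757, 'cy': 203.65861403398807, 'eye': array([0.42452473, 0.0242558 , 1.27530512]), 'attitude': array([-0.70329097,  0.70935588, -0.03750523,  0.02809647])}
0.1 [ 1.73969046e-01  9.84750757e-01 -8.29782757e-04 -1.69621988e-04] [ 0.20871477 -0.37785827  0.30746932]
```

View pics/scene0.png

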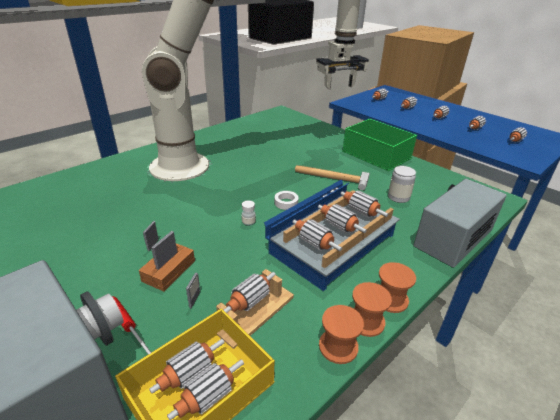

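View pics/top0.png

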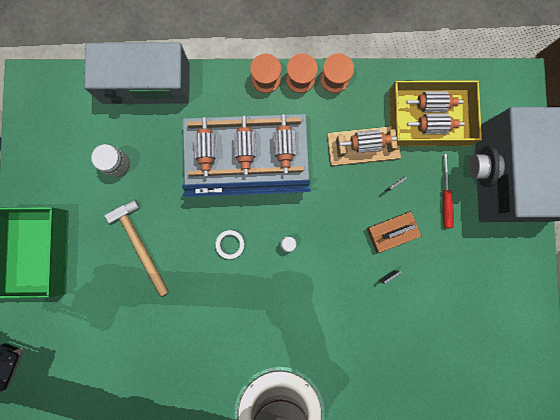

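Scene: the block with a plate is at scene (167,262) / top (395,232). The rack's slot edge is at top (183–310,190), with a white/steel feature (likely the clip) at about (208,190). 

Candidates for the holder: the plate in the block, top (400,232), and loose plates at top (397,184) and (390,277). The description points to the one in the block, so I'll check it close up.

```bash
cat > h.py <<'E'
import numpy as np, cv2
from scipy.spatial.transform import Rotation as R
from bench import manip, effector, viewer
def ray(n,px,cal=None):
    c=cal or viewer.get_calibration(n); f=210/np.tan(np.radians(c['vfov'])/2)
    d=R.from_quat(c['attitude']).apply([(px[0]-c['cx'])/f,(px[1]-c['cy'])/f,1]); return c['eye'],d
def plane(n,px,z,cal=None):
    e,d=ray(n,px,cal); return e+d*(z-e[2])/d[2]
def proj(n,p,cal=None):
    c=cal or viewer.get_calibration(n); f=210/np.tan(np.radians(c['vfov'])/2)
    v=R.from_quat(c['attitude']).inv().apply(np.array(p)-c['eye']); return np.array([c['cx']+f*v[0]/v[2],c['cy']+f*v[1]/v[2]])
def rect(mask,off=(0,0)):
    cs,_=cv2.findContours(mask.astype(np.uint8),cv2.RETR_EXTERNAL,cv2.CHAIN_APPROX_NONE)
    c=max(cs,key=cv2.contourArea); return cv2.boxPoints(cv2.minAreaRect(c))+np.array(off), c
E
python3 - <<'E'
from h import *
t=cv2.imread('pics/top0.png'); s=cv2.imread('pics/scene0.png')
a=cv2.resize(t[170:300,355:435],None,fx=4.5,fy=4.5,interpolation=cv2.INTER_CUBIC)
b=cv2.resize(t[165:205,170:322],None,fx=2.8,fy=2.8,interpolation=cv2.INTER_CUBIC)
c=cv2.resize(s[215:310,125:215],None,fx=4.4,fy=4.4,interpolation=cv2.INTER_CUBIC)
o=np.zeros((600,800,3),np.uint8); o[:585,:360]=a; o[:112,365:365+425]=b; o[120:538,365:761]=c
cv2.imwrite('pics/crop1.png',o)
hsv=cv2.cvtColor(t,cv2.COLOR_BGR2HSV)
m=np.zeros(hsv.shape[:2],bool); sl=np.s_[200:260,355:435]
m[sl]=((hsv[sl][...,0]<18)&(hsv[sl][...,1]>90))
m=cv2.morphologyEx(m.astype(np.uint8),cv2.MORPH_CLOSE,np.ones((7,7)))
r,_=rect(m); print('block',r.round(1)); P=np.array([plane('top',p,.038) for p in r]); print(P.round(4),np.linalg.norm(np.diff(P,axis=0),axis=1), P.mean(0))
m=np.zeros(hsv.shape[:2],bool); sl=np.s_[160:205,170:322]
m[sl]=((abs(hsv[sl][...,0].astype(int)-113)<12)&(hsv[sl][...,1]>130))
r,_=rect(m); print('blue',r.round(1)); P=np.array([plane('top',p,.09) for p in r]); print(P.round(4),np.linalg.norm(np.diff(P,axis=0),axis=1))
E
```

```text
Traceback (most recent call last):
ValueError: could not broadcast input array from shape (112,426,3) into shape (112,425,3)
```

```bash
python3 - <<'E'
from h import *
t=cv2.imread('pics/top0.png'); s=cv2.imread('pics/scene0.png')
a=cv2.resize(t[170:300,355:435],(360,585),interpolation=cv2.INTER_CUBIC)
b=cv2.resize(t[165:205,170:322],(425,112),interpolation=cv2.INTER_CUBIC)
c=cv2.resize(s[215:310,125:215],(396,418),interpolation=cv2.INTER_CUBIC)
o=np.zeros((600,800,3),np.uint8); o[:585,:360]=a; o[:112,365:365+425]=b; o[120:538,365:761]=c
cv2.imwrite('pics/crop1.png',o)
hsv=cv2.cvtColor(t,cv2.COLOR_BGR2HSV)
m=np.zeros(hsv.shape[:2],bool); sl=np.s_[200:260,355:435]
m[sl]=((hsv[sl][...,0]<18)&(hsv[sl][...,1]>90))
m=cv2.morphologyEx(m.astype(np.uint8),cv2.MORPH_CLOSE,np.ones((7,7)))
r,_=rect(m); print('block',r.round(1)); P=np.array([plane('top',p,.038) for p in r]); print(P.round(4),np.linalg.norm(np.diff(P,axis=0),axis=1), P.mean(0))
m=np.zeros(hsv.shape[:2],bool); sl=np.s_[160:205,170:322]
m[sl]=((abs(hsv[sl][...,0].astype(int)-113)<12)&(hsv[sl][...,1]>130))
r,_=rect(m); print('blue',r.round(1)); P=np.array([plane('top',p,.09) for p in r]); print(P.round(4),np.linalg.norm(np.diff(P,axis=0),axis=1))
E
```

```text
block [[366.6 228. ]
 [411.1 210.6]
 [420.9 235.6]
 [376.4 253. ]]
[[ 0.4739 -0.2309  0.038 ]
 [ 0.5185 -0.3492  0.038 ]
 [ 0.4529 -0.3725  0.038 ]
 [ 0.4087 -0.2546  0.038 ]] [0.12646159 0.06965082 0.12587345] [ 0.46348401 -0.30179414  0.038     ]
blue [[181.7 189.7]
 [308.8 184.6]
 [309.1 191.4]
 [182.  196.5]]
[[ 0.5717  0.2419  0.09  ]
 [ 0.5822 -0.0772  0.09  ]
 [ 0.565  -0.0776  0.09  ]
 [ 0.5546  0.241   0.09  ]] [0.31925732 0.01721992 0.31883445]
```

View pics/crop1.png

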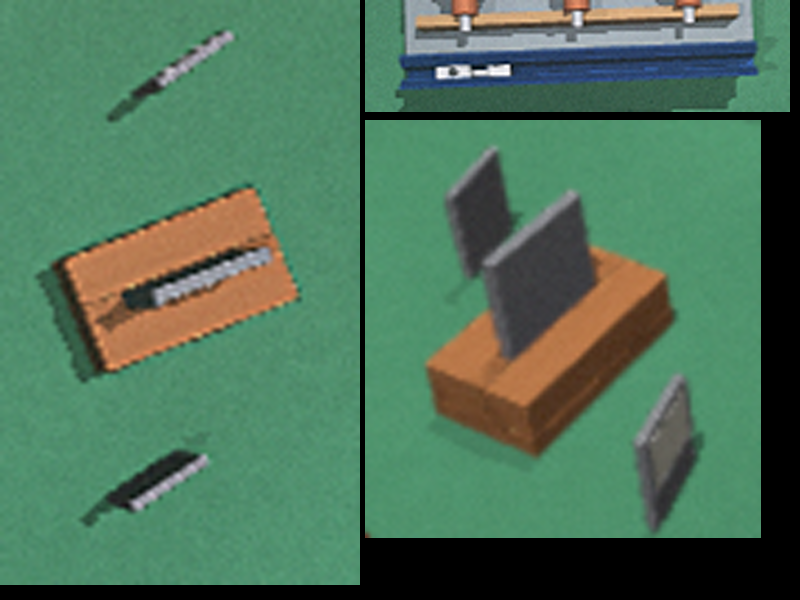

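The plate in the block (crop ~(212,278), top ~(402,232)) is the tallest and sits in the slot, with its plain face toward the scene camera, so the card faces the robot. The loose plates are smaller decoys. The clip shoe (white) lies at top ~(195–222,190). Next I move above the block and look with the wrist camera.

```bash
cat >> h.py <<'E'
def down(yaw,flip=0):  # tool z down, tool y along holder x (yaw) (flip: opposite)
    a=yaw+np.pi*flip; y=np.array([np.cos(a),np.sin(a),0]); z=np.array([0,0,-1.]); x=np.cross(y,z)
    return R.from_matrix(np.column_stack([x,y,z])).as_quat()
E
python3 - <<'E'
from h import *
c=viewer.get_calibration('wrist'); Rt=R.from_quat(manip.current_tcp_rot())
print('cam in tcp',Rt.inv().apply(c['eye']-manip.current_tool_pos()),(Rt.inv()*R.from_quat(c['attitude'])).as_matrix().round(2).tolist(),c['vfov'])
a,b=[plane('top',p,.102) for p in [(389.4,236.7),(415,226.7)]]
print('holder top',a,b,(a+b)/2,np.linalg.norm(a-b),np.degrees(np.arctan2(*( (a-b)[:2]*[-1,1]))))
for p in [(388,192),(376,286)]: print('decoy base',plane('top',p,0))
for f in (0,1):
    print(f,manip.solve_ik([.46,-.30,.20],down(.36,f)),manip.solve_ik([.56,.08,.12],down(.033,f)),manip.solve_ik([.56,.16,.106],down(.033,f)))
E
```

```text
cam in tcp [ 8.25329063e-02  1.54144864e-04 -1.57908790e-01] [[0.0, -0.95, -0.3], [1.0, 0.0, 0.0], [-0.0, -0.3, 0.95]] 71.95169660344148
holder top [ 0.44936045 -0.27358697  0.102     ] [ 0.47352923 -0.33803852  0.102     ] [ 0.46144484 -0.30581275  0.102     ] 0.06883409160053307 20.55561371693915
decoy base [ 0.57246104 -0.29948822  0.        ]
decoy base [ 0.32095569 -0.25957704  0.        ]
0 [ 0.02121547  0.36742557  0.63020299  1.86255824 -0.25552375  0.99274999
  1.12067594] [-0.20924865  0.44706605  0.02494482  1.86822613 -0.01466044  0.82647531
 -0.14382213] [-0.28725655  0.49278811 -0.04756375  1.83214853  0.0308451   0.81736491
 -0.3172742 ]
1 [-0.3143268   0.55464889  1.13570049  1.87127177 -0.56926237  1.08870032
 -1.73706329] [-1.07032122  0.95154972  1.35270726  1.89469006 -1.01466463  1.2113533
 -2.45787586] [ 0.1589824   0.57796644 -0.63568013  1.81626012  0.4308695   0.88928639
  2.49815215]
```

```bash
python3 - <<'E'
from h import *
import pickle
def shot(n):
    c=viewer.get_calibration('wrist'); im=viewer.get_image('wrist'); cv2.imwrite(f'pics/{n}.png',im[:,:,::-1]); pickle.dump(c,open(f'pics/{n}.pkl','wb'))
print(manip.current_clock())
manip.move_pose([.55,.09,.26],down(.033)); shot('wrack'); print(manip.current_clock())
manip.move_pose([.461,-.306,.20],down(.36)); shot('wblock'); print(manip.current_clock(),manip.current_force(),manip.current_tool_pos())
a=cv2.imread('pics/wrack.png');b=cv2.imread('pics/wblock.png')
cv2.imwrite('pics/w2.png',np.hstack([a,b])[:, :][::1])
o=cv2.resize(np.vstack([a,b]),(400,600)) 
E
```

```text
0.1
2.35
3.9167 [ 0.27703126 -0.34330782  0.35075101] [ 0.46216507 -0.30453332  0.20009668]
```

View pics/wrack.png

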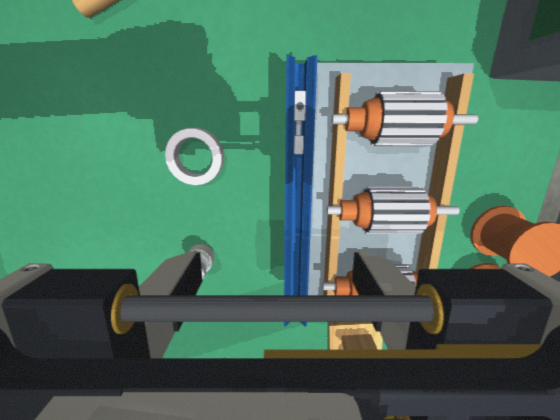

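View pics/wblock.png

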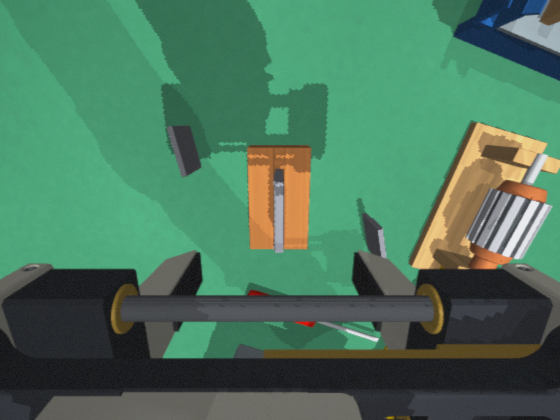

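Wrack: slot runs from about (304,60) to (296,322), with the clip shoe at (299,136–153) and the stop block at (300,92–122). Wblock: holder top edge is at (279,~187–252) and the block at (248–310,147–248). I'll measure both.

```bash
python3 - <<'E'
from h import *
import pickle
a=cv2.imread('pics/wrack.png');b=cv2.imread('pics/wblock.png')
o=np.zeros((600,800,3),np.uint8)
o[:560,:240]=cv2.resize(a[50:190,270:330],None,fx=4,fy=4,interpolation=cv2.INTER_CUBIC)
o[:560,250:490]=cv2.resize(a[190:330,270:330],None,fx=4,fy=4,interpolation=cv2.INTER_CUBIC)
o[:500,500:780]=cv2.resize(b[140:265,245:315],None,fx=4,fy=4,interpolation=cv2.INTER_CUBIC)
cv2.imwrite('pics/crop2.png',o)
ca=pickle.load(open('pics/wrack.pkl','rb'));cb=pickle.load(open('pics/wblock.pkl','rb'))
hsv=cv2.cvtColor(b,cv2.COLOR_BGR2HSV)
m=(hsv[...,0]<18)&(hsv[...,1]>90); m[:,:235]=0;m[:,325:]=0;m[:135]=0;m[262:]=0
r,_=rect(cv2.morphologyEx(m.astype(np.uint8),cv2.MORPH_CLOSE,np.ones((13,13))));P=np.array([plane('w',p,.038,cb) for p in r]);print('block',P.round(4).tolist(),P.mean(0),np.linalg.norm(np.diff(P,axis=0),axis=1))
g=(hsv[...,1]<60)&(hsv[...,2]>105); g[:,:262]=0;g[:,296:]=0;g[:140]=0;g[258:]=0
r,_=rect(g);print(r);P=np.array([plane('w',p,.102,cb) for p in r]);print('holder',P.round(4).tolist(),P.mean(0),np.linalg.norm(np.diff(P,axis=0),axis=1))
for row in (175,200,220,240): print(row,''.join(f'{v[0]:4d}/{v[2]:<3d}' for v in a[row,282:322]))
E
```

```text
block [[0.4112, -0.2593, 0.038], [0.4747, -0.2353, 0.038], [0.5215, -0.3468, 0.038], [0.4505, -0.3736, 0.038]] [ 0.46447692 -0.30376502  0.038     ] [0.06787673 0.12089576 0.07587024]
[[273. 181.]
 [283. 181.]
 [283. 252.]
 [273. 252.]]
holder [[0.4475, -0.2744, 0.102], [0.4559, -0.2712, 0.102], [0.4809, -0.336, 0.102], [0.4719, -0.3395, 0.102]] [ 0.46406205 -0.30526698  0.102     ] [0.00894905 0.06948694 0.00967884]
175   86/57   86/55   90/53  108/38  120/36  107/32   97/29   93/25   93/25   96/32  114/31  161/42  173/45  140/36  118/33  129/36  132/35  134/35  129/33   95/30   72/27   89/25  102/28  105/31  104/28  104/26  106/31  105/34  108/33  114/37  134/76  179/147 204/177 209/185 210/184 209/184 209/183 209/182 208/183 209/184
200   91/60   88/53  106/48  149/48  160/37  148/36  142/37  141/38  138/36  145/39  175/42  182/44  175/42  152/39  135/37  136/38  135/39  132/36  113/34   85/32   95/31  132/37  132/31  128/33  128/30  131/39  128/32  136/31  161/42  177/82  185/146 204/177 211/184 211/185 212/186 211/184 210/185 211/185 212/187 205/179
220   78/50   87/55  116/48  150/42  160/41  145/41  135/33  140/36  139/34  152/33  175/42  182/43  179/42  154/42  137/35  135/36  134/37  122/33   89/25   81/27  129/35  135/37  130/38  129/33  127/35  114/30  129/39  160/44  174/76  181/140 188/163 203/178 208/182 208/182 209/183 211/183 211/185 209/185 211/184 206/179
240   76/54   81/52  119/45  146/41  145/36  138/31  133/34  130/29  138/41  160/41  177/47  179/44  177/45  141/35  119/32  115/33  113/32   92/26   75/28   90/28  111/32  114/28  117/36  117/33  117/32  121/35  141/38  157/62  179/137 185/159 183/160 184/162 185/162 185/161 186/162 186/163 187/164 188/165 181/158 146/127
```

View pics/crop2.png

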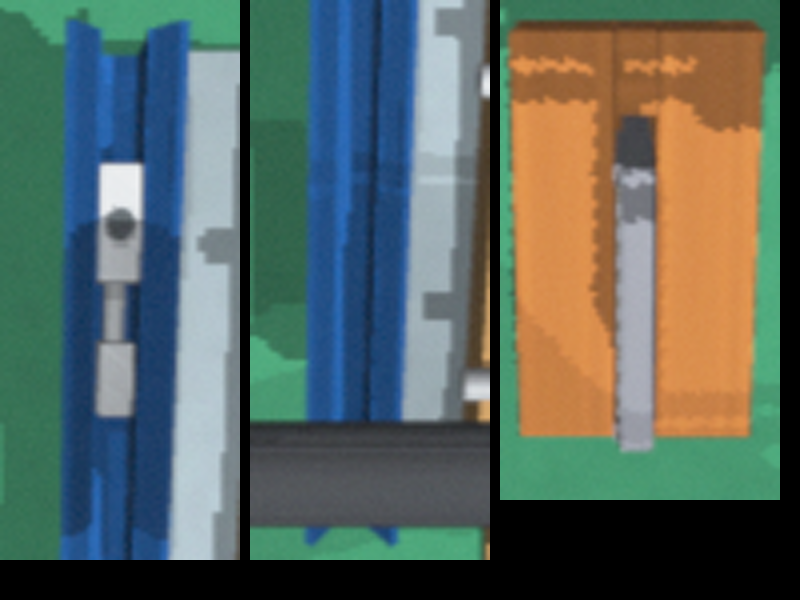

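```bash
python3 - <<'E'
from h import *
import pickle
ca=pickle.load(open('pics/wrack.pkl','rb'))
W=lambda p,z: plane('w',p,z,ca)
L1,R1=W((287,55.5),.097),W((317,55.5),.097); L0,R0=W((284.5,325),.097),W((307,325),.097)
print('ends',L1,R1,L0,R0, np.linalg.norm(L1-L0),np.linalg.norm(R1-L1))
m1=(L1+R1)/2;m0=(L0+R0)/2; d=(m1-m0)[:2]; d/=np.linalg.norm(d); print('yaw',np.arctan2(-d[0],d[1]),'mid',(m1+m0)/2)
sl,sr=W((294,154.2),.083),W((303.9,154.2),.083); sh=(sl+sr)/2; print('shoe face',sh,np.linalg.norm(sr-sl))
n=np.array([d[1],-d[0]]); mid=((m1+m0)/2)[:2]
print('shoe along',(sh[:2]-mid)@d,'off',(sh[:2]-mid)@n)
for row in (175,200,220,240):
    l=W((285,row),.097); r=W((0,row),.097); print(row,(l[:2]-mid)@n)
# top view
im=cv2.imread('pics/top0.png'); 
for p in [(182,196.5),(309.1,191.4),(181.7,189.7),(308.8,184.6)]:
    P=plane('top',p,.097)[:2]; print('top',P,(P-mid)@d,(P-mid)@n)
print(proj('top',[*mid,.055]),proj('scene',[*mid,.097]))
E
```

```text
ends [0.5549834  0.23886093 0.097     ] [0.58465063 0.2399376  0.097     ] [ 0.56660376 -0.07912531  0.097     ] [ 0.59635797 -0.07805436  0.097     ] 0.3181984994234103 0.029686762293774135
yaw 0.03666358386501361 mid [0.57564894 0.08040471 0.097     ]
shoe face [0.57361548 0.14206245 0.083     ] 0.011264499815294935
shoe along 0.061690840718976334 off 0.00022799420522689386
175 -0.015852759651515218
200 -0.01561817865143315
220 -0.015421173733402687
240 -0.01521525613020762
top [0.5538796 0.2398016] 0.16008772671029872 -0.01591195700217133
top [ 0.56423526 -0.07704195] -0.15692248183541335 -0.01717727126285494
top [0.57093085 0.24070011] 0.16036061452603995 0.0011607712675689502
top [ 0.5813768  -0.07656125] -0.15707043820437885 -2.963523974134272e-05
[246.8417922  189.40174004] [310.17170054 200.74168618]
```

```bash
python3 - <<'E'
from h import *
q=down(.36); p=[.4638,-.3052]
manip.servo_line([*p,.13],q,vel=.12); manip.servo_line([*p,.063],vel=.08)
print(manip.current_tool_pos(),manip.current_force())
effector.close(f_grip=50)
print(manip.current_finger_gap(),manip.current_gripper_force(),manip.current_force(),manip.current_tool_pos())
f0=manip.current_force()
manip.servo_line([*p,.10],vel=.06); print(manip.current_force()-f0)
manip.servo_line([*p,.22],vel=.15); print(manip.current_force(),manip.current_finger_gap(),manip.current_clock())
for n in ('scene','wrist'): cv2.imwrite(f'pics/lift_{n}.png',viewer.get_image(n)[:,:,::-1])
a=cv2.imread('pics/lift_scene.png')[150:330,90:250]; b=cv2.imread('pics/lift_wrist.png')[120:300,190:370]
cv2.imwrite('pics/crop3.png',np.hstack([cv2.resize(a,(390,440)),cv2.resize(b,(400,440))]))
E
```

```text
[ 0.46412705 -0.30544581  0.06333911] [-1.02209348 -0.95575424  1.208587  ]
0.007707842385406946 49.999971985816956 [ 0.14438835  0.330309   -0.30192625] [ 0.4637937  -0.30518552  0.06298089]
[-0.81187093  0.61510834 -0.00477233]
[-0.28887523 -0.45829631 -1.58365185] 0.007393127306518662 8.6083
```

View pics/crop3.png

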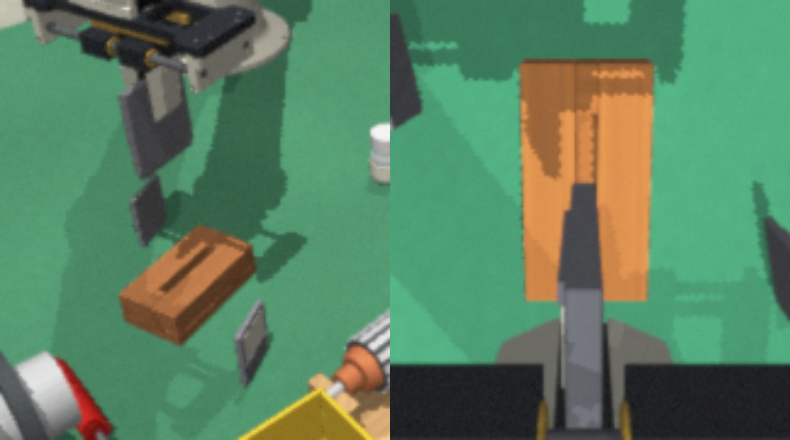

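The holder is held upright between the pads and clear of the block, whose slot is now empty. Next: carry it to the slot and lower it with force checks.

```bash
cat >> h.py <<'E'
mid=np.array([.5756,.0808]); yw=.036
d=np.array([-np.sin(yw),np.cos(yw)]); n=np.array([np.cos(yw),np.sin(yw)])
def at(s,o=0): return mid+s*d+o*n
E
python3 - <<'E'
from h import *
q=down(yw); s=-.045; o=0
manip.move_pose([*at(s),.215],q)
manip.servo_line([*at(s),.155],vel=.12); manip.sleep(.2); f0=manip.current_force(); print(f0,manip.current_tool_pos(),at(s))
z=.155
while z>.103:
    z-=.003; manip.servo_line([*at(s,o),z],vel=.04); f=manip.current_force()-f0; fn=f[:2]@n
    print(round(z,4),f.round(1),round(fn,1),round(o,4))
    if f[2]>6: break
    if abs(fn)>2.5: o+=np.sign(fn)*.0007
print(manip.current_clock(),manip.current_tool_pos())
for nm in ('scene','wrist'): cv2.imwrite(f'pics/in_{nm}.png',viewer.get_image(nm)[:,:,::-1])
a=cv2.imread('pics/in_scene.png')[140:290,220:420]; b=cv2.imread('pics/in_wrist.png')[60:320,180:380]
cv2.imwrite('pics/crop4.png',np.hstack([cv2.resize(a,(460,345)),cv2.resize(b,(265,345))]))
E
```

```text
[ 0.20692689 -0.06201126 -0.99677585] [0.57803182 0.03581915 0.15606906] [0.57721965 0.03582916]
0.152 [-0.2  0.4  0.6] -0.2 0
0.149 [-0.1 -0.2  0.3] -0.1 0
0.146 [-0.6 -0.5  0.1] -0.6 0
0.143 [-0.3 -0.1  0. ] -0.3 0
0.14 [-0.1  0.   1.3] -0.1 0
0.137 [-0.5 -0.5  0.8] -0.5 0
0.134 [-0.2  0.   1.4] -0.2 0
0.131 [-0.4  0.6 -0.2] -0.4 0
0.128 [-0.  -0.1 -0.1] -0.0 0
0.125 [ 0.1  0.2 -0.1] 0.1 0
0.122 [-0.7 -0.8  0.7] -0.7 0
0.119 [0.3 0.7 1.6] 0.3 0
0.116 [-0.4 -0.2  0.7] -0.4 0
0.113 [-0.2  0.8  0.9] -0.1 0
0.11 [ 0.3 -0.7 -0.2] 0.3 0
0.107 [-1.1 -0.  -0.3] -1.1 0
0.104 [-4.6 -1.2 14. ] -4.6 0
15.1583 [0.57770135 0.03583553 0.10590177]
```

View pics/crop4.png

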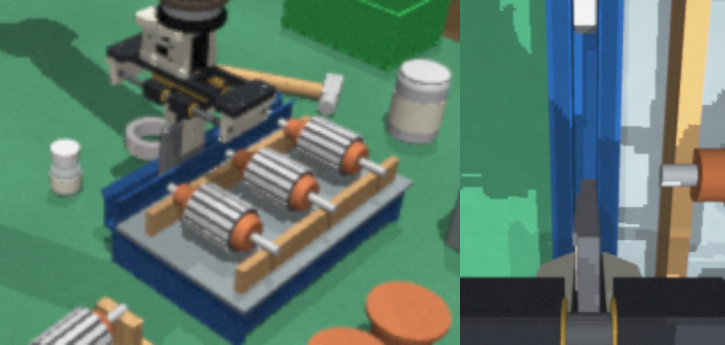

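The holder is in the slot to the right of the clip, and the floor was felt at TCP z=0.1059 (expected 0.106). Now I slide left with light down force.

```bash
python3 - <<'E'
from h import *
def rd():
    F=[]
    for _ in range(4): F.append(manip.current_force()); manip.sleep(.02)
    return np.mean(F,0)
f0=np.array([.1,-.1,-.8])
s=-.045; o=-.0003; z=.1052
manip.servo_line([*at(s,o),z],vel=.03); f=rd()-f0; print(f.round(1),manip.current_tool_pos().round(4))
hit=None; t0=manip.current_clock()
while s<.055 and manip.current_clock()<40:
    s+=.003 if s<.018 else .0012
    manip.servo_line([*at(s,o),z],vel=.04); f=rd()-f0
    fn,fd=f[:2]@n,f[:2]@d; p=manip.current_tool_pos(); sa=(p[:2]-mid)@d
    print(round(s,4),'act',round(sa,4),'fd',round(fd,1),'fn',round(fn,1),'fz',round(f[2],1),'z',round(p[2],4))
    if abs(fn)>3: o+=np.sign(fn)*.0004
    z+=np.clip((f[2]-5)*.00006,-.0003,.0003)
    if fd<-14: break
print(manip.current_clock(),manip.current_finger_gap())
E
```

```text
[-1.5  0.2  7.2] [0.5775 0.0358 0.1059]
-0.042 act -0.0428 fd -1.1 fn -0.9 fz 6.6 z 0.1059
-0.039 act -0.0398 fd -1.9 fn -0.6 fz 6.5 z 0.1059
-0.036 act -0.0365 fd -2.3 fn -0.1 fz 6.1 z 0.1059
-0.033 act -0.0333 fd -2.1 fn -0.1 fz 6.1 z 0.1059
-0.03 act -0.03 fd -2.1 fn 0.3 fz 6.1 z 0.1059
-0.027 act -0.0268 fd -2.1 fn -0.2 fz 5.9 z 0.1059
-0.024 act -0.0236 fd -2.1 fn 0.2 fz 6.0 z 0.1059
-0.021 act -0.0205 fd -2.0 fn 0.2 fz 6.0 z 0.1059
-0.018 act -0.0173 fd -2.1 fn -0.1 fz 6.1 z 0.1059
-0.015 act -0.0141 fd -1.5 fn -0.0 fz 6.0 z 0.1059
-0.012 act -0.0111 fd -0.8 fn -0.5 fz 5.9 z 0.1059
-0.009 act -0.0085 fd -0.9 fn -0.2 fz 5.3 z 0.1059
-0.006 act -0.0059 fd -1.7 fn -0.3 fz 5.8 z 0.1059
-0.003 act -0.0027 fd -1.4 fn 0.1 fz 5.6 z 0.1059
0.0 act 0.0005 fd -1.2 fn -0.1 fz 4.9 z 0.1059
0.003 act 0.0035 fd -0.9 fn 0.0 fz 4.1 z 0.1059
0.006 act 0.0064 fd -0.4 fn -0.5 fz 3.9 z 0.1059
0.009 act 0.0093 fd -0.8 fn -0.1 fz 4.2 z 0.1059
0.012 act 0.0123 fd -1.4 fn -0.4 fz 5.3 z 0.1059
0.015 act 0.0153 fd -1.5 fn -0.0 fz 5.2 z 0.1059
0.018 act 0.0183 fd -1.4 fn -0.2 fz 5.4 z 0.1059
0.0192 act 0.
[... 625 characters left out ...]
348 act 0.0346 fd -5.3 fn 0.4 fz 5.3 z 0.106
0.036 act 0.0356 fd -5.6 fn 0.4 fz 5.0 z 0.106
0.0372 act 0.0367 fd -5.3 fn 0.3 fz 5.2 z 0.106
0.0384 act 0.0378 fd -5.6 fn 0.1 fz 5.6 z 0.1059
0.0396 act 0.0389 fd -5.6 fn 0.5 fz 5.0 z 0.106
0.0408 act 0.04 fd -5.7 fn 0.5 fz 5.1 z 0.106
0.042 act 0.041 fd -6.4 fn 0.5 fz 5.0 z 0.106
0.0432 act 0.0421 fd -6.4 fn 0.4 fz 5.4 z 0.106
0.0444 act 0.0432 fd -6.7 fn 0.2 fz 4.9 z 0.106
0.0456 act 0.0439 fd -7.8 fn 0.4 fz 5.3 z 0.106
0.0468 act 0.044 fd -9.6 fn -0.2 fz 6.3 z 0.106
0.048 act 0.0441 fd -10.6 fn -0.7 fz 6.4 z 0.1061
0.0492 act 0.0442 fd -13.4 fn -0.1 fz 6.9 z 0.1061
0.0504 act 0.0444 fd -14.7 fn -0.4 fz 7.4 z 0.1062
30.775 0.007984558504953256
```

Contact came at s≈0.028 (predicted 0.027) and the hard stop at 0.044: a 16 mm travel, as specified. One check picture for uprightness.

```bash
python3 - <<'E'
from h import *
manip.sleep(.3); print(manip.current_force(),manip.current_tool_pos(),R.from_quat(manip.current_tcp_rot()).as_matrix()[:,2])
for nm in ('scene','wrist'): cv2.imwrite(f'pics/end_{nm}.png',viewer.get_image(nm)[:,:,::-1])
a=cv2.imread('pics/end_scene.png')[140:260,260:400]; b=cv2.imread('pics/end_wrist.png')[60:320,180:380]
cv2.imwrite('pics/crop5.png',np.hstack([cv2.resize(a,(490,420)),cv2.resize(b,(300,420))]))
E
```

```text
[  0.82527081 -14.46193685   7.21725445] [0.57366358 0.12512271 0.10617667] [-8.87885158e-04 -6.21150325e-03 -9.99980314e-01]
```

View pics/crop5.png

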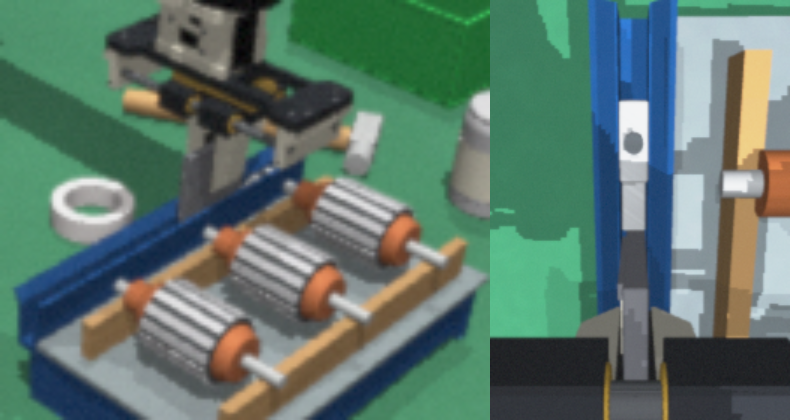

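The wrist view shows the shoe closed up against the stop block (632,182), the holder touching it, upright and gripped. Force is steady, so I hand in.

```bash
python3 -c "
from bench import manip
print(manip.hand_in(), manip.current_clock())"
```

```text
the job is handed in; nothing more can be done
the job is handed in; nothing more can be done
```

I handed the job in with the holder still gripped, upright on the slot floor, and the clip pressed fully back on its stop (about 16 mm of travel, steady at about 14 N push), at about 31 s on the robot's clock.

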